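# Unstack the ferrule boxes onto their picking trays

## Task

The refill boxes of ferrules for the crimping bench have come in one crosswise pile. Take the pile apart and set each box gently down, the right way up, flat and lengthwise in the long bay of the picking tray that has ferrules of the same colour as the box's lid. Do not tip or drop a box on the way, and leave the crimping pliers and the screwdriver where they lie.

Things in the scene. Friction and masses are not known exactly. Their poses are not given: they have to be found in the camera images.
- box_red: Ferrule box with a red snap lid: closed frosted rigid box, 96 mm long (its x axis) x 52 mm wide (its y axis) x 44 mm high (z), flat top, 110 to 230 g. Origin: centre of its underside. Loose. Starts as one of the two bottom boxes, side by side on the bench, long sides parallel and about 40 mm apart.
- box_black: Ferrule box with a black snap lid: closed frosted rigid box, 96 mm long (its x axis) x 52 mm wide (its y axis) x 44 mm high (z), flat top, 110 to 230 g. Origin: centre of its underside. Loose. Starts as one of the two bottom boxes, side by side on the bench, long sides parallel and about 40 mm apart.
- box_blue: Ferrule box with a blue snap lid: closed frosted rigid box, 96 mm long (its x axis) x 52 mm wide (its y axis) x 44 mm high (z), flat top, 110 to 230 g. Origin: centre of its underside. Loose. Starts as the middle layer: it lies like a bridge across the two bottom boxes, its ends resting on them, its middle over the gap between them.
- box_yellow: Ferrule box with a yellow snap lid: closed frosted rigid box, 96 mm long (its x axis) x 52 mm wide (its y axis) x 44 mm high (z), flat top, 110 to 230 g. Origin: centre of its underside. Loose. Starts as the top of the pile: it lies crosswise on the blue box, roughly parallel to the two bottom boxes.
- tray_red: Picking tray for red ferrules, fixed: 157 x 80 mm, grey floor 3 mm thick, white 3 mm rims 10 mm high. Box bay 118 (x) x 74 (y) mm inside; next to it on the +x side a 30 x 74 mm pocket holding some red ferrules, then a sloped red label card. Origin: under the bay's centre at bench height; z up. It reaches 62 mm to -x, 113 mm to +x, 40 mm to either side.
- tray_black: Picking tray for black ferrules, fixed: 157 x 80 mm, grey floor 3 mm thick, white 3 mm rims 10 mm high. Box bay 118 (x) x 74 (y) mm inside; next to it on the +x side a 30 x 74 mm pocket holding some black ferrules, then a sloped black label card. Origin: under the bay's centre at bench height; z up. It reaches 62 mm to -x, 113 mm to +x, 40 mm to either side.
- tray_blue: Picking tray for blue ferrules, fixed: 157 x 80 mm, grey floor 3 mm thick, white 3 mm rims 10 mm high. Box bay 118 (x) x 74 (y) mm inside; next to it on the +x side a 30 x 74 mm pocket holding some blue ferrules, then a sloped blue label card. Origin: under the bay's centre at bench height; z up. It reaches 62 mm to -x, 113 mm to +x, 40 mm to either side.
- tray_yellow: Picking tray for yellow ferrules, fixed: 157 x 80 mm, grey floor 3 mm thick, white 3 mm rims 10 mm high. Box bay 118 (x) x 74 (y) mm inside; next to it on the +x side a 30 x 74 mm pocket holding some yellow ferrules, then a sloped yellow label card. Origin: under the bay's centre at bench height; z up. It reaches 62 mm to -x, 113 mm to +x, 40 mm to either side.
- crimp_pliers: Ratchet crimping pliers with green grips and a steel head, loose, flat, about 171 x 64 mm and 22 mm high, 0.35 kg. Not to be moved. Origin on the bench between the grips, the head reaches 99 mm to its +x, the grips 74 mm to -x. They lie in one of the five places that they share with the trays.
- screwdriver: Screwdriver with an orange handle, loose, lying between two of the trays' places, about 170 mm long along its x axis (handle to -x, origin mid-length), under 35 mm thick. Not to be moved. Other equipment: a flat steel rule screwed to the bench; bins and a vice beyond x = 0.8 m (up to 90 mm high); a jar, a tape roll and machines more than 0.39 m to either side (up to 150 mm).
Not all that is in view belongs to the job. What is shaped like the box_black but brown or turquoise is not meant.

How it is judged:
By the outcome, as a careful person would: the job done as asked, in the order asked, and still so for the second after the job is handed in, with the robot touching nothing.
It also fails if it takes over 104 s, if anything falls off the work surface, if the arm or the gripper's body presses on something with over 40 N, if the wrist force passes 120 N, or if a joint passes its speed limit or range.

## Robot

A 6-joint arm with a two-finger parallel gripper is mounted at the origin on the work surface. World frame = base frame: x ahead of the robot, y to its left, z up, the work surface at z = 0. Lengths are in m, angles in rad, forces in N, time in s.
With the tool pointing down it reaches from about 0.25 to 0.775 m from the base axis. Payload 4 kg.
Tool frame: the origin (TCP) lies at the centre of the arm's flange, where the gripper is bolted on; the fingertips stand 199 mm ahead of it and the grasp point (between the pads) lies 180 mm ahead of it (robot.tcp_to_tips is the z of the fingertips in the tool frame, in m); z points along the fingers, y is the line along which they close (so a half turn about z gives the same grasp; the last joint's range is limited). The gripper opens to 94 mm and grips with 3 to 60 N. Pads are 16 mm wide; open, the fingers measure 119 mm over their backs; the gripper's body (75 mm by 177 mm) begins 78 mm behind the grasp point.
Start: joints at [1.219, 0.087, 1.371, -0, 1.684, -0.103], TCP at [0.135, 0.533, 0.405] pointing down, gripper open.
Joint ranges: [-3.1, 3.1], [-0.76, 2.03], [0.27, 2.55], [-1.08, 4.22], [0.17, 2.65], [-2.57, 2.57]. Speed limits (rad/s): [2.79, 2.79, 3.14, 3.14, 3.14, 3.14].

## Interface

Orientations are given as [roll, pitch, yaw] about the fixed x, y, z axes, in that order (R = Rz(yaw) Ry(pitch) Rx(roll)).
In Python, from bench import robot gives the robot as it stands.
- The arm moves only by the tool play_rows, never from a script. Its arguments are lists of equal length, an entry for each row: "translation": the shift along the tool's x, y, z scaled (see below), a list of three; "twist": the turn, a rotation vector about the tool's x, y, z scaled (see below), a list of three; "gripper": the opening, from -1 (shut) to 1 (fully open). A call has 1 to 8 rows; each row shifts and turns the commanded pose from where the row before left it, along the tool's axes as they then stand; what a row does not reach is not made up. The controller multiplies each number of a shift by 0.04 m and each number of a turn by 0.1 rad. A row lasts 1/10 s, in which the tool goes at most 50 mm and 8.59 degrees, less where a joint would pass 70% of its speed; a pose out of reach is approached as far as the arm can. A call with a number of a shift or a turn outside -1 to 1 is refused whole. A call with a gripper value outside its range is refused whole. The fingers move at their own pace and stop on an object; the grip force is fixed at half the most. Time passes only in rows, so rows that do not move let the fingers close. It gives the time, the measured TCP pose, the force, the opening and the grip force at its end, in the units of the state.
- robot.get_obs(): the state, without advancing time (a new reading comes with each control period).
- robot.snapshot(name): name is "scene" or "top" or "wrist"; returns the picture (400x640x3 uint8, red, green, blue); there is no depth.
- robot.camera_model(name): a dict with "camera_matrix" (3x3 intrinsics, pixels), "rvec" (rotation vector, rad) and "tvec" (3), from world to camera coordinates, as OpenCV has them. Camera axes: x right, y down, z forward; pixel columns grow to the right and rows downward; lengths in m; the calibration is good to about 2 mm. A picture is of the moment at which its call begins: read the wrist's pose just before it. camera_model takes no time and is no camera call; for the wrist camera it gives the pose at the moment of the call.
- robot.close_job(): hands the job in; it is judged then, once.
Trained networks look in the newest picture that a camera, given by its name, has taken for a name from the list of things; names that differ only in an ending like _2 or _b are one class to them, and where a whole thing is asked for, a point or a joint stands for the part that bears it (a point fixed in the world has none). Each returns a list of dicts, best first, with "score" (0 to 1); they miss things now and then, are a little off and sometimes report something else, mostly with a low value. They report only what shows in the picture. A call takes as long as a camera call. They do not tell look-alikes from the thing itself.
- robot.recognise(name, camera): "centre" ([x, y, z] in m, in world coordinates, good to about 4 mm: the middle of the surface that is visible of it).
- robot.spot_point(name, camera): "centre" ([x, y, z] in m, in world coordinates, good to about 4 mm: a listed point, or the origin of a listed thing).
The state is a dict: "time": time; "joint_positions": joint angles; "qvel": joint speeds; "joint_torque": joint torques, N m; "tool_pos": TCP position; "ee_rot": TCP orientation; "wrist_force": force on the tool from outside, world axes, zero at the start; "wrist_torque": the same for the moment, N m; "width": finger opening in m; "finger_force": force on a finger pad.
Only numpy, scipy, OpenCV 4.12 (cv2) and the standard library are available. Lean on these libraries where they do the work, as an engineer would, in place of code of your own. Each camera call takes 0.05 s, during which the arm holds its last target. There are 200 camera calls.

## Working session

There is one attempt and no reset: what is moved stays moved. The work goes in short steps, Python scripts to look and compute and a tool call to move; the robot and the scene stay as the last step left them, time stands still between calls to the robot, and variables do not carry over. Pictures are saved under pics/ and viewed, at most 14 in all, crops included, and the job is handed in when it is done.

Besides the shell and the picture viewer there is one more tool, called after "Call:" by a JSON object that holds its "op" and its "data". play_rows: Moves the arm, as the interface text tells. Its arguments: {"type":"object","properties":{"translation":{"type":"array","items":{"type":"array","items":{"type":"number","minimum":-1,"maximum":1}}},"twist":{"type":"array","items":{"type":"array","items":{"type":"number","minimum":-1,"maximum":1}}},"gripper":{"type":"array","items":{"type":"number"}}},"required":["translation","twist","gripper"]}

```bash
mkdir -p pics; python3 - <<'E'
from bench import robot
import cv2
for c in ["top","scene"]:
    im=robot.snapshot(c); cv2.imwrite(f"pics/{c}0.png",im[:,:,::-1])
    for n in ["box_red","box_black","box_blue","box_yellow","tray_red","tray_black","tray_blue","tray_yellow","crimp_pliers","screwdriver"]:
        f=robot.spot_point if c=="top" else robot.recognise
        print(c,n,[(round(d["score"],2),[round(float(v),3) for v in d["centre"]]) for d in f(n,c)][:4])
    m=robot.camera_model(c);print(m)
print(robot.get_obs())
E
```

```text
top box_red [(0.62, [0.498, 0.074, -0.0])]
top box_black [(0.93, [0.24, 0.296, -0.0]), (0.92, [0.366, 0.137, -0.003]), (0.86, [0.454, -0.152, 0.002]), (0.6, [0.487, -0.012, 0.004])]
top box_blue [(0.79, [0.489, 0.035, 0.044])]
top box_yellow [(0.61, [0.489, 0.032, 0.091])]
top tray_red [(0.61, [0.616, -0.251, 0.003])]
top tray_black [(0.8, [0.411, 0.353, -0.001])]
top tray_blue [(0.7, [0.608, 0.233, -0.001])]
top tray_yellow [(0.56, [0.69, -0.009, 0.001]), (0.22, [0.496, 0.075, 0.002])]
top crimp_pliers [(0.92, [0.404, -0.368, 0.0])]
top screwdriver []
{'camera_matrix': array([[469.21714648,   0.        , 318.08138814],
       [  0.        , 469.21714648, 204.91622515],
       [  0.        ,   0.        ,   1.        ]]), 'rvec': array([ 2.15702122, -2.11399692,  0.20499427]), 'tvec': array([-0.0120999 ,  0.4736007 ,  1.14077814])}
scene box_red [(0.79, [0.535, 0.072, 0.044])]
scene box_black [(0.76, [0.378, 0.141, 0.044]), (0.75, [0.244, 0.29, 0.051]), (0.68, [0.509, -0.017, 0.043]), (0.61, [0.462, -0.154, 0.048])]
scene box_blue [(0.8, [0.503, 0.005, 0.087])]
scene box_yellow [(0.9
[... 677 characters left out ...]
 'joint_positions': array([ 1.21891799e+00,  8.72099564e-02,  1.37069798e+00,  2.88686327e-05,
        1.68363210e+00, -1.03102294e-01]), 'qvel': array([ 1.55651252e-03, -6.03800205e-05,  6.92799977e-05,  6.34640070e-04,
       -3.41387487e-04, -1.02939683e-03]), 'joint_torque': array([ 6.47595061e-04, -3.40042341e+01, -3.02608466e+01,  7.19980407e-02,
        2.36101379e-02, -3.20409256e-06]), 'tool_pos': array([0.13542081, 0.53306628, 0.40470146]), 'ee_rot': array([ 3.14153736e+00, -2.31169345e-05,  2.89281986e+00]), 'wrist_force': array([-0.03116911, -0.07156756,  0.69799373]), 'wrist_torque': array([ 0.05067151, -0.0213347 ,  0.05887339]), 'finger_force': 0.0, 'width': 0.093871662162723}
```

```bash
python3 - <<'E'
import cv2
im=cv2.imread("pics/top0.png"); cv2.imwrite("pics/top0b.png",cv2.resize(im,(800,500),interpolation=cv2.INTER_CUBIC))
E
```

```text
(no output)
```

View pics/top0b.png

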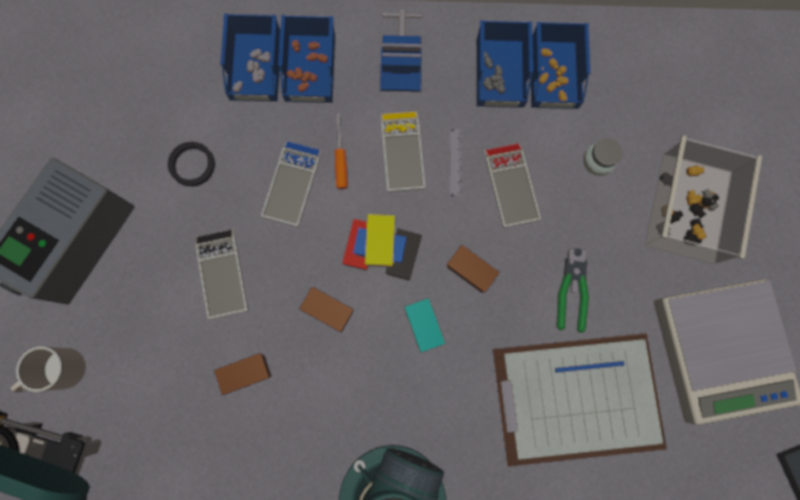

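View pics/scene0.png

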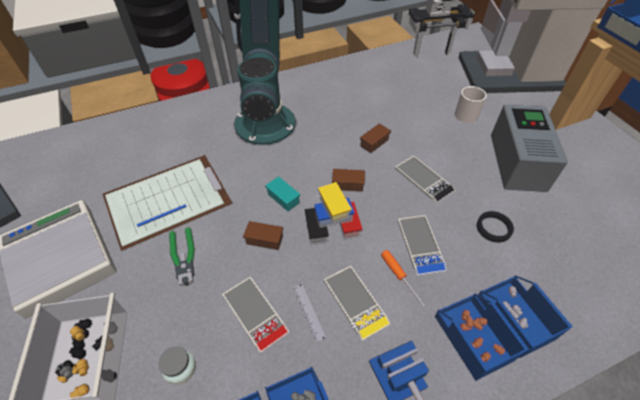

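The pile is at about (385,245) in the 800-wide top view: yellow on top, then blue, with red on the left and black on the right. The trays are black (220,275), blue (290,183), yellow (403,150) and red (513,185).

There are four black candidates. The brown boxes at (326,310), (242,373) and (473,268) and the turquoise one at (425,325) are look-alikes. The dark one at (405,253), under the pile, is box_black. Next I'll measure the poses by colour.

```bash
cat > h.py <<'E'
import numpy as np, cv2
def ray(m,px,z):
    R=cv2.Rodrigues(m["rvec"])[0]; t=np.asarray(m["tvec"]).ravel()
    px=np.asarray(px,float).reshape(-1,2)
    d=np.c_[px,np.ones(len(px))]@np.linalg.inv(m["camera_matrix"]).T@R
    c=-R.T@t
    return c+d*((z-c[2])/d[:,2])[:,None]
def rectify(im,m,cx,cy,half,z,s=2):
    # 2 px/mm; image up=+x, left=+y
    n=int(half*2000*s)
    w=np.float32([[cx+half,cy+half,z],[cx+half,cy-half,z],[cx-half,cy-half,z],[cx-half,cy+half,z]])
    p=cv2.projectPoints(w.astype(float),m["rvec"],m["tvec"],m["camera_matrix"],None)[0].reshape(-1,2).astype(np.float32)
    H=cv2.getPerspectiveTransform(p,np.float32([[0,0],[n,0],[n,n],[0,n]]))
    return cv2.warpPerspective(im,H,(n,n),flags=cv2.INTER_CUBIC)
def rect(mask,cx,cy,half,s=2):
    k,_=cv2.findContours(mask.astype(np.uint8),cv2.RETR_EXTERNAL,cv2.CHAIN_APPROX_NONE)
    c=max(k,key=cv2.contourArea); b=cv2.boxPoints(cv2.minAreaRect(c))/(1000*s)
    w=np.c_[cx+half-b[:,1],cy+half-b[:,0]]
    e=[w[1]-w[0],w[2]-w[1]]; L=max(e,key=np.linalg.norm); S=min(e,key=np.linalg.norm)
    a=np.degrees(np.arctan2(L[1],L[0])); a=(a+90)%180-90
    return w.mean(0).round(4),round(a,1),np.round([np.linalg.norm(L),np.linalg.norm(S)],4)
E
python3 - <<'E'
from h import *; from bench import robot
im=robot.snapshot("top"); m=robot.camera_model("top")
T={"red":(.616,-.251),"black":(.411,.353),"blue":(.608,.233),"yellow":(.69,-.009)}
tiles=[]
for n,(x,y) in T.items():
    r=rectify(im,m,x,y,.1,.006); hsv=cv2.cvtColor(r,cv2.COLOR_RGB2HSV); tiles.append(r)
    g=r.mean(2); print(n,"bench",np.median(g[:20]),"centre",r[200,200],"hsvs", hsv[200,200], hsv[5,5])
    # tray: floor brighter/yellower than bench
    d=(r[:,:,0].astype(int)-r[:,:,2]); print("  R-B centre",d[200,200],"bench",d[5,5])
p=rectify(im,m,.5,.03,.1,.132); tiles.append(p)
p2=rectify(im,m,.5,.03,.1,.044); tiles.append(p2)
cv2.imwrite("pics/rect.png",cv2.resize(np.vstack([np.hstack(tiles[:3]),np.hstack(tiles[3:])]),(800,533))[:,:,::-1])
h=cv2.cvtColor(p,cv2.COLOR_RGB2HSV); print("yellow",rect((h[:,:,0]>20)&(h[:,:,0]<35)&(h[:,:,1]>130),.5,.03,.1))
E
```

```text
red bench 105.0 centre [108 105  99] hsvs [ 20  21 108] [140   7 106]
  R-B centre 9 bench -1
black bench 104.0 centre [109 106 100] hsvs [ 20  21 109] [143  10 105]
  R-B centre 9 bench -1
blue bench 104.33333333333333 centre [112 109 102] hsvs [ 21  23 112] [143  10 107]
  R-B centre 10 bench -1
yellow bench 106.33333333333333 centre [111 108 102] hsvs [ 20  21 111] [144  12 109]
  R-B centre 9 bench -1
yellow (array([0.4881, 0.0337], dtype=float32), np.float32(-0.7), array([0.0977, 0.0527], dtype=float32))
```

View pics/rect.png

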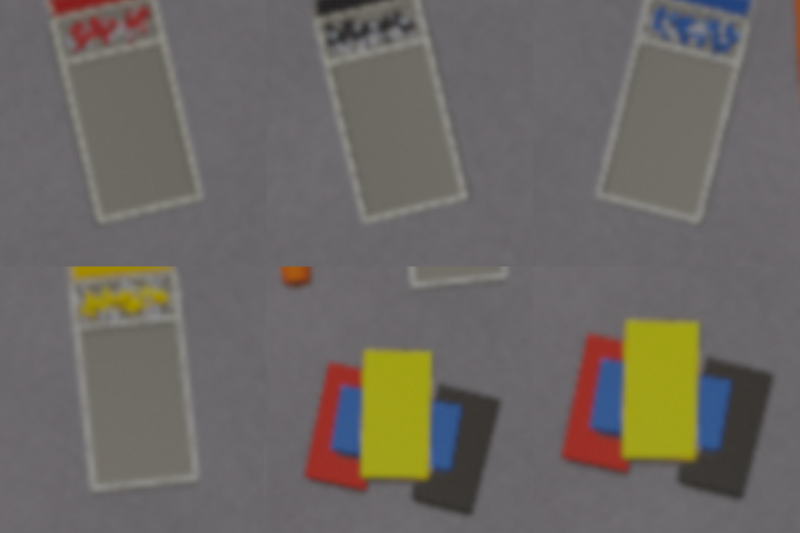

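The tray bays and the pile show clearly, and yellow measures 97.7 x 52.7 mm, which matches its stated size. Now the bays and the lower boxes.

```bash
python3 - <<'E'
from h import *; from bench import robot
im=robot.snapshot("top"); m=robot.camera_model("top")
T={"red":(.616,-.251),"black":(.411,.353),"blue":(.608,.233),"yellow":(.69,-.009)}
for n,(x,y) in T.items():
    r=rectify(im,m,x,y,.12,.003).astype(int)
    r=cv2.GaussianBlur(r.astype(np.uint8),(5,5),0).astype(int)
    k=((r[:,:,0]-r[:,:,2])>4)&(r.mean(2)<122)&(r.mean(2)>98)
    k=cv2.morphologyEx(k.astype(np.uint8),cv2.MORPH_OPEN,np.ones((15,15)))
    lab=cv2.connectedComponents(k)[1]; print("bay",n,rect(lab==lab[240,240],x,y,.12))
c=(.5,.03,.1)
h=cv2.cvtColor(rectify(im,m,*c,.088),cv2.COLOR_RGB2HSV)
b=(h[:,:,0]>95)&(h[:,:,0]<125)&(h[:,:,1]>110)
h4=cv2.cvtColor(rectify(im,m,*c,.044),cv2.COLOR_RGB2HSV)
rd=((h4[:,:,0]<8)|(h4[:,:,0]>172))&(h4[:,:,1]>120)
bl=h4[:,:,2]<85
bl=cv2.morphologyEx(bl.astype(np.uint8),cv2.MORPH_OPEN,np.ones((9,9)))
bl[:,:190]=0
for n,k in (("red",rd),("black",bl)): print(n,rect(k,*c))
k=b.astype(np.uint8); k,_=cv2.findContours(k,cv2.RETR_EXTERNAL,cv2.CHAIN_APPROX_NONE)
pts=np.vstack([q for q in k if cv2.contourArea(q)>300])
bb=cv2.boxPoints(cv2.minAreaRect(pts))/2000; w=np.c_[.6-bb[:,1],.13-bb[:,0]]; print("blue",w.mean(0),w.round(4).tolist())
E
```

```text
bay red (array([ 0.627 , -0.2487], dtype=float32), np.float32(13.3), array([0.1343, 0.0755], dtype=float32))
bay black (array([0.4145, 0.3582], dtype=float32), np.float32(13.5), array([0.1186, 0.0748], dtype=float32))
bay blue (array([0.6129, 0.2335], dtype=float32), np.float32(-14.2), array([0.1187, 0.0746], dtype=float32))
bay yellow (array([ 0.7175, -0.0087], dtype=float32), np.float32(6.0), array([0.1739, 0.0828], dtype=float32))
red (array([0.4976, 0.0748], dtype=float32), np.float32(-11.6), array([0.0959, 0.0508], dtype=float32))
black (array([ 0.4783, -0.0133], dtype=float32), np.float32(-14.5), array([0.0993, 0.0537], dtype=float32))
blue [0.4875118  0.03281794] [[0.46939998865127563, 0.08370000123977661], [0.5217000246047974, 0.0746999979019165], [0.5055999755859375, -0.01810000091791153], [0.45329999923706055, -0.008999999612569809]]
```

```bash
cat > plan.py <<'E'
import sys, numpy as np
from bench import robot
from scipy.spatial.transform import Rotation as Ro
o=robot.get_obs(); x,y,z,yaw=map(float,sys.argv[1:5])  # yaw deg; turn first, then shift
R1=Ro.from_euler("xyz",[np.pi,0,np.radians(yaw)]); R0=Ro.from_euler("xyz",o["ee_rot"])
d=R1.inv().apply(np.array([x,y,z])-o["tool_pos"])
print("t",round(o["time"],2),"pos",o["tool_pos"].round(4),"rot",np.degrees(o["ee_rot"]).round(2),"w",round(o["width"],4),"F",o["wrist_force"].round(1))
print("turn units (tool)",((R0.inv()*R1).as_rotvec()/.1).round(2),"then shift units",(d/.04).round(2),"before turn:",(R0.inv().apply(np.array([x,y,z])-o["tool_pos"])/.04).round(2))
E
python3 plan.py .488 .0337 .38 179.3
```

```text
t 1.2 pos [0.1354 0.5331 0.4047] rot [180.     0.   165.75] w 0.0944 F [-0.2  0.4 -0.3]
turn units (tool) [ 0.    0.   -2.37] then shift units [ -8.97 -12.38   0.62] before turn: [-11.62  -9.93   0.62]
```

Call:
{"op": "play_rows", "data": {"translation": [[-0.78, -0.66, 0], [-0.78, -0.66, 0], [-0.78, -0.66, 0], [-0.78, -0.66, 0], [-0.78, -0.66, 0], [-0.78, -0.66, 0], [-0.78, -0.66, 0], [-0.78, -0.66, 0]], "twist": [[0, 0, 0], [0, 0, 0], [0, 0, 0], [0, 0, 0], [0, 0, 0], [0, 0, 0], [0, 0, 0], [0, 0, 0]], "gripper": [1, 1, 1, 1, 1, 1, 1, 1]}}

```text
time: 2.0
tool_pos: [0.3259, 0.2654, 0.405]
ee_rot: [3.141, 0.001, 2.893]
wrist_force: [0.3, 0.1, 0.2]
width: 0.0942
finger_force: 0.0
```

Call:
{"op": "play_rows", "data": {"translation": [[-0.78, -0.66, 0], [-0.78, -0.66, 0], [-0.78, -0.66, 0], [-0.78, -0.66, 0], [-0.78, -0.66, 0], [-0.78, -0.66, 0], [-0.7, -0.66, 0], [0, 0, 0.2]], "twist": [[0, 0, 0], [0, 0, 0], [0, 0, 0], [0, 0, 0], [0, 0, 0], [0, 0, -0.8], [0, 0, -0.8], [0, 0, -0.77]], "gripper": [1, 1, 1, 1, 1, 1, 1, 1]}}

```text
time: 2.8
tool_pos: [0.4931, 0.0332, 0.3971]
ee_rot: [-3.14, 0.002, 3.128]
wrist_force: [-0.5, 0.4, -0.5]
width: 0.0941
finger_force: 0.0
```

```bash
python3 plan.py .488 .0337 .302 179.3; python3 - <<'E'
from h import *; from bench import robot
m=robot.camera_model("wrist"); im=robot.snapshot("wrist"); cv2.imwrite("pics/w1.png",im[:,:,::-1])
c=(.5,.03,.1); h=cv2.cvtColor(rectify(im,m,*c,.132),cv2.COLOR_RGB2HSV)
print("yellow",rect((h[:,:,0]>20)&(h[:,:,0]<35)&(h[:,:,1]>130),*c))
E
```

```text
t 2.8 pos [0.4931 0.0332 0.3971] rot [-1.7991e+02  1.4000e-01  1.7920e+02] w 0.0941 F [-0.5  0.4 -0.5]
turn units (tool) [-0.01  0.02 -0.02] then shift units [0.13 0.01 2.38] before turn: [0.13 0.01 2.38]
yellow (array([0.4892, 0.0347], dtype=float32), np.float32(-1.3), array([0.0958, 0.0514], dtype=float32))
```

View pics/w1.png

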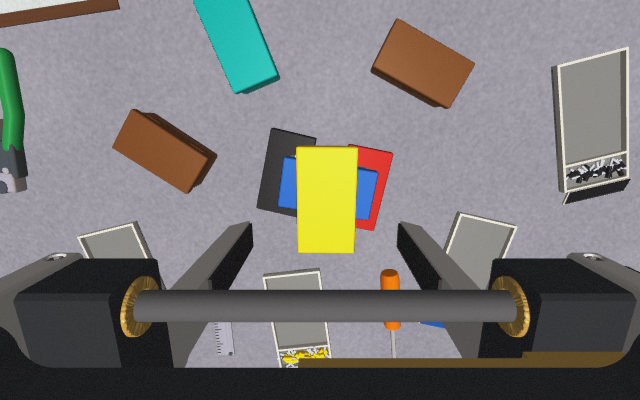

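The wrist view shows yellow centred between the fingers at (327,200). Descending to grip it.

Call:
{"op": "play_rows", "data": {"translation": [[0.11, 0.03, 0.6], [0, 0, 0.6], [0, 0, 0.5], [0, 0, 0.4], [0, 0, 0.28], [0, 0, 0], [0, 0, 0], [0, 0, 0]], "twist": [[0, 0, 0], [0, 0, 0], [0, 0, 0], [0, 0, 0], [0, 0, 0], [0, 0, 0], [0, 0, 0], [0, 0, 0]], "gripper": [1, 1, 1, 1, 1, 1, -0.1, -0.1]}}

```text
time: 3.65
tool_pos: [0.4869, 0.0379, 0.3028]
ee_rot: [3.142, 0.002, 3.13]
wrist_force: [0.6, -0.1, 0.3]
width: 0.0814
finger_force: 0.0
```

Call:
{"op": "play_rows", "data": {"translation": [[0, 0, 0], [0, 0, 0], [0, 0, 0], [0, 0, 0], [0, 0, 0], [0, 0, 0], [0, 0, 0], [0, 0, 0]], "twist": [[0, 0, 0], [0, 0, 0], [0, 0, 0], [0, 0, 0], [0, 0, 0], [0, 0, 0], [0, 0, 0], [0, 0, 0]], "gripper": [-0.3, -0.3, -0.3, -0.3, -0.3, -0.3, -0.3, -0.3]}}

```text
time: 4.45
tool_pos: [0.4867, 0.0375, 0.302]
ee_rot: [-3.141, 0.001, 3.13]
wrist_force: [0.8, -4.0, 3.7]
width: 0.0516
finger_force: 30.0
```

```bash
python3 plan.py .688 -.011 .38 185.5
```

```text
t 4.45 pos [0.4867 0.0375 0.302 ] rot [-1.7994e+02  6.0000e-02  1.7931e+02] w 0.0516 F [ 0.8 -4.   3.7]
turn units (tool) [-0.01  0.01 -1.08] then shift units [-4.89 -1.69 -1.95] before turn: [-5.05 -1.15 -1.94]
```

Gripped at 30 N with a width of 51.6 mm. Now lift.

Call:
{"op": "play_rows", "data": {"translation": [[0, 0, -0.2], [0, 0, -0.4], [0, 0, -0.6], [0, 0, -0.6], [-0.3, 0, -0.1], [-0.6, -0.2, 0], [-0.8, -0.2, 0], [-0.8, -0.2, 0]], "twist": [[0, 0, 0], [0, 0, 0], [0, 0, 0], [0, 0, 0], [0, 0, 0], [0, 0, 0], [0, 0, 0], [0, 0, 0]], "gripper": [-0.3, -0.3, -0.3, -0.3, -0.3, -0.3, -0.3, -0.3]}}

```text
time: 5.25
tool_pos: [0.5869, 0.0131, 0.3769]
ee_rot: [3.139, -0.002, 3.131]
wrist_force: [-0.1, -0.4, -1.4]
width: 0.0518
finger_force: 30.0
```

Call:
{"op": "play_rows", "data": {"translation": [[-0.8, -0.2, 0], [-0.8, -0.2, 0], [-0.6, -0.15, 0], [-0.3, 0, 0], [0, 0, 0], [0, 0, 0], [0, 0, 0], [0, 0, 0]], "twist": [[0, 0, 0], [0, 0, 0], [0, 0, 0], [0, 0, -0.5], [0, 0, -0.58], [0, 0, 0], [0, 0, 0], [0, 0, 0]], "gripper": [-0.3, -0.3, -0.3, -0.3, -0.3, -0.3, -0.3, -0.3]}}

```text
time: 6.05
tool_pos: [0.6857, -0.0102, 0.3773]
ee_rot: [3.141, -0.001, -3.046]
wrist_force: [0.8, 0.4, -1.9]
width: 0.0517
finger_force: 30.0
```

```bash
python3 plan.py .687 -.011 .220 185.5; python3 - <<'E'
from h import *; from bench import robot
m=robot.camera_model("top"); im=robot.snapshot("top")
c=(.5,.03,.1)
h=cv2.cvtColor(rectify(im,m,*c,.088),cv2.COLOR_RGB2HSV)
print("blue",rect((h[:,:,0]>95)&(h[:,:,0]<125)&(h[:,:,1]>110),*c))
h=cv2.cvtColor(rectify(im,m,*c,.044),cv2.COLOR_RGB2HSV)
print("red",rect(((h[:,:,0]<8)|(h[:,:,0]>172))&(h[:,:,1]>120),*c))
m=robot.camera_model("wrist"); im=robot.snapshot("wrist"); cv2.imwrite("pics/w2.png",im[:,:,::-1])
E
```

```text
t 6.05 pos [ 0.6857 -0.0102  0.3773] rot [ 1.7996e+02 -4.0000e-02 -1.7451e+02] w 0.0517 F [ 0.8  0.4 -1.9]
turn units (tool) [ 0.01 -0.01 -0.  ] then shift units [-0.03 -0.02  3.93] before turn: [-0.03 -0.03  3.93]Traceback (most recent call last):
  File "<stdin>", line 5, in <module>
  File "h.py", line 17, in rect
    c=max(k,key=cv2.contourArea); b=cv2.boxPoints(cv2.minAreaRect(c))/(1000*s)
ValueError: max() iterable argument is empty
```

```bash
python3 - <<'E'
from h import *; from bench import robot
m=robot.camera_model("wrist"); im=robot.snapshot("wrist"); cv2.imwrite("pics/w2.png",im[:,:,::-1])
E
```

```text
(no output)
```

View pics/w2.png

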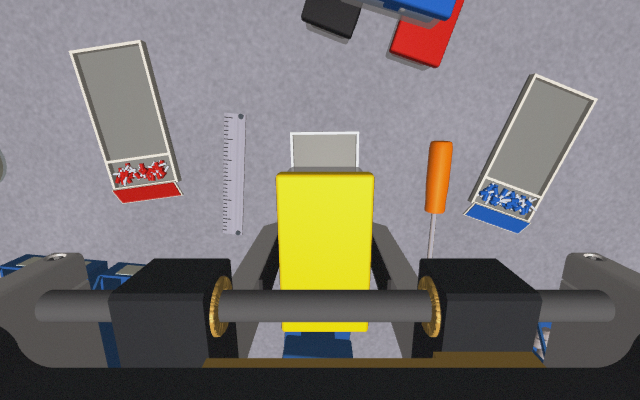

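Yellow is held level, and its centre column (326) matches the tray's (325). Lowering.

Call:
{"op": "play_rows", "data": {"translation": [[0, 0, 0.5], [0, 0, 0.8], [0, 0, 0.8], [0, 0, 0.7], [0, 0, 0.5], [0, 0, 0.3], [0, 0, 0.2], [0, 0, 0]], "twist": [[0, 0, 0], [0, 0, 0], [0, 0, 0], [0, 0, 0], [0, 0, 0], [0, 0, 0], [0, 0, 0], [0, 0, 0]], "gripper": [-0.3, -0.3, -0.3, -0.3, -0.3, -0.3, -0.3, -0.3]}}

```text
time: 6.95
tool_pos: [0.6858, -0.0105, 0.2249]
ee_rot: [3.141, -0.001, -3.045]
wrist_force: [-0.1, -0.0, -2.1]
width: 0.0516
finger_force: 30.0
```

Call:
{"op": "play_rows", "data": {"translation": [[0, 0, 0.05], [0, 0, 0.03], [0, 0, 0.03], [0, 0, 0.03], [0, 0, 0], [0, 0, 0]], "twist": [[0, 0, 0], [0, 0, 0], [0, 0, 0], [0, 0, 0], [0, 0, 0], [0, 0, 0]], "gripper": [-0.3, -0.3, -0.3, -0.3, -0.3, -0.3]}}

```text
time: 7.55
tool_pos: [0.686, -0.0105, 0.2199]
ee_rot: [3.142, 0.0, -3.045]
wrist_force: [-0.0, -0.5, -3.1]
width: 0.0519
finger_force: 30.0
```

Call:
{"op": "play_rows", "data": {"translation": [[0, 0, 0.03], [0, 0, 0.02], [0, 0, 0.02], [0, 0, 0]], "twist": [[0, 0, 0], [0, 0, 0], [0, 0, 0], [0, 0, 0]], "gripper": [-0.3, -0.3, -0.3, -0.3]}}

```text
time: 7.95
tool_pos: [0.686, -0.0105, 0.2171]
ee_rot: [3.141, 0.0, -3.045]
wrist_force: [-0.0, -0.5, -1.6]
width: 0.0521
finger_force: 30.0
```

Call:
{"op": "play_rows", "data": {"translation": [[0, 0, 0.02], [0, 0, 0.02], [0, 0, 0]], "twist": [[0, 0, 0], [0, 0, 0], [0, 0, 0]], "gripper": [-0.3, -0.3, -0.3]}}

```text
time: 8.25
tool_pos: [0.6859, -0.0105, 0.217]
ee_rot: [-3.141, 0.001, -3.045]
wrist_force: [-4.2, 0.7, 4.2]
width: 0.0516
finger_force: 30.0
```

It has touched the floor lightly. Release and rise, then go over blue.

Call:
{"op": "play_rows", "data": {"translation": [[0, 0, 0], [0, 0, 0], [0, 0, 0], [0, 0, 0], [0, 0, -0.3], [0, 0, -0.6], [0, 0, -1], [0, 0, -1]], "twist": [[0, 0, 0], [0, 0, 0], [0, 0, 0], [0, 0, 0], [0, 0, 0], [0, 0, 0], [0, 0, 0], [0, 0, 0]], "gripper": [0.6, 0.6, 0.6, 0.6, 0.6, 0.6, 0.6, 0.6]}}

```text
time: 9.05
tool_pos: [0.6858, -0.0105, 0.3328]
ee_rot: [3.141, -0.001, -3.045]
wrist_force: [0.8, 0.1, -0.2]
width: 0.0753
finger_force: 0.0
```

```bash
python3 plan.py .4875 .033 .38 80
```

```text
t 9.05 pos [ 0.6858 -0.0105  0.3328] rot [ 1.7998e+02 -6.0000e-02 -1.7449e+02] w 0.0753 F [ 0.8  0.1 -0.2]
turn units (tool) [-1.000e-02 -1.000e-02  1.842e+01] then shift units [ 0.21 -5.07 -1.18] before turn: [ 4.83  1.56 -1.18]
```

Call:
{"op": "play_rows", "data": {"translation": [[0.5, 0.16, -0.5], [0.8, 0.26, -0.5], [0.9, 0.3, -0.18], [0.9, 0.3, 0], [0.9, 0.3, 0], [0.6, 0.2, 0], [0.23, 0.04, 0], [0, 0, 0]], "twist": [[0, 0, 0], [0, 0, 0], [0, 0, 0], [0, 0, 0], [0, 0, 0], [0, 0, 0], [0, 0, 0], [0, 0, 0.8]], "gripper": [0.8, 0.8, 0.8, 0.8, 0.8, 0.8, 0.8, 0.8]}}

```text
time: 9.85
tool_pos: [0.4868, 0.0331, 0.38]
ee_rot: [-3.141, 0.003, -3.127]
wrist_force: [0.1, -0.3, -0.5]
width: 0.0845
finger_force: 0.0
```

Call:
{"op": "play_rows", "data": {"translation": [[0, 0, 0], [0, 0, 0], [0, 0, 0], [0, 0, 0], [0, 0, 0], [0, 0, 0], [0, 0, 0], [0, 0, 0]], "twist": [[0, 0, 1], [0, 0, 1], [0, 0, 1], [0, 0, 1], [0, 0, 1], [0, 0, 1], [0, 0, 1], [0, 0, 1]], "gripper": [0.8, 0.8, 0.8, 0.8, 0.8, 0.8, 0.8, 0.8]}}

```text
time: 10.65
tool_pos: [0.4885, 0.0327, 0.3792]
ee_rot: [3.141, 0.001, 2.353]
wrist_force: [0.2, -0.9, 0.7]
width: 0.0846
finger_force: 0.0
```

Call:
{"op": "play_rows", "data": {"translation": [[0, 0, 0], [0, 0, 0], [0, 0, 0], [0, 0, 0], [0, 0, 0], [0, 0, 0], [0, 0, 0], [0, 0, 0]], "twist": [[0, 0, 1], [0, 0, 1], [0, 0, 1], [0, 0, 1], [0, 0, 1], [0, 0, 1], [0, 0, 1], [0, 0, 1]], "gripper": [0.8, 0.8, 0.8, 0.8, 0.8, 0.8, 0.8, 0.8]}}

```text
time: 11.45
tool_pos: [0.4885, 0.0327, 0.3792]
ee_rot: [3.14, 0.0, 1.553]
wrist_force: [0.2, -0.2, 0.6]
width: 0.0847
finger_force: 0.0
```

Call:
{"op": "play_rows", "data": {"translation": [[0, 0, 0], [0, 0, 0], [0, 0, 0], [0, 0, 0]], "twist": [[0, 0, 0.8], [0, 0, 0.8], [0, 0, 0], [0, 0, 0]], "gripper": [0.8, 0.8, 0.8, 0.8]}}

```text
time: 11.85
tool_pos: [0.4882, 0.0328, 0.379]
ee_rot: [3.141, -0.0, 1.399]
wrist_force: [0.1, -0.1, -0.2]
width: 0.0847
finger_force: 0.0
```

```bash
python3 - <<'E'
from h import *; from bench import robot
m=robot.camera_model("wrist"); im=robot.snapshot("wrist"); cv2.imwrite("pics/w3.png",im[:,:,::-1])
c=(.5,.03,.1); h=cv2.cvtColor(rectify(im,m,*c,.088),cv2.COLOR_RGB2HSV)
print("blue",rect((h[:,:,0]>95)&(h[:,:,0]<125)&(h[:,:,1]>110),*c))
h=cv2.cvtColor(rectify(im,m,*c,.044),cv2.COLOR_RGB2HSV)
print("red",rect(((h[:,:,0]<8)|(h[:,:,0]>172))&(h[:,:,1]>120),*c))
E
python3 plan.py .4875 .033 .258 80
```

```text
blue (array([0.4888, 0.0362], dtype=float32), np.float32(80.0), array([0.0958, 0.0523], dtype=float32))
red (array([0.499 , 0.0765], dtype=float32), np.float32(-12.2), array([0.0953, 0.0517], dtype=float32))
t 11.9 pos [0.4881 0.0328 0.3789] rot [179.97  -0.    80.16] w 0.0849 F [-0.9 -0.4  0.8]
turn units (tool) [ 0.   -0.    0.03] then shift units [ 0.   -0.01  3.02] before turn: [ 0.   -0.02  3.02]
```

View pics/w3.png

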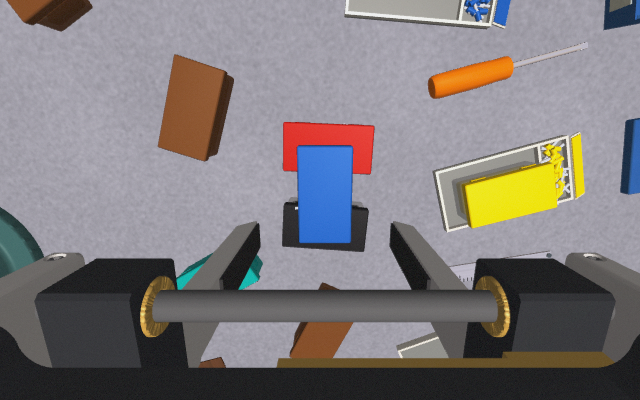

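Blue is measured at (.4888,.0362), 80°, 96 x 52 mm, and shows between the fingers at (325,195). Yellow sits in its bay. Descending on blue.

Call:
{"op": "play_rows", "data": {"translation": [[0.08, -0.02, 0.5], [0, 0, 0.7], [0, 0, 0.7], [0, 0, 0.6], [0, 0, 0.4], [0, 0, 0.12], [0, 0, 0], [0, 0, 0]], "twist": [[0, 0, 0], [0, 0, 0], [0, 0, 0], [0, 0, 0], [0, 0, 0], [0, 0, 0], [0, 0, 0], [0, 0, 0]], "gripper": [0.8, 0.8, 0.8, 0.8, 0.8, 0.8, 0.8, 0.2]}}

```text
time: 12.7
tool_pos: [0.488, 0.0363, 0.259]
ee_rot: [3.14, -0.0, 1.398]
wrist_force: [0.2, -0.5, 0.5]
width: 0.0796
finger_force: 0.0
```

Call:
{"op": "play_rows", "data": {"translation": [[0, 0, 0], [0, 0, 0], [0, 0, 0], [0, 0, 0], [0, 0, 0], [0, 0, 0], [0, 0, -0.1], [0, 0, -0.3]], "twist": [[0, 0, 0], [0, 0, 0], [0, 0, 0], [0, 0, 0], [0, 0, 0], [0, 0, 0], [0, 0, 0], [0, 0, 0]], "gripper": [-0.3, -0.3, -0.3, -0.3, -0.3, -0.3, -0.3, -0.3]}}

```text
time: 13.5
tool_pos: [0.4867, 0.0363, 0.2725]
ee_rot: [-3.137, 0.001, 1.398]
wrist_force: [0.0, -0.0, -1.9]
width: 0.052
finger_force: 30.0
```

```bash
python3 plan.py .6129 .2335 .35 165.8
```

```text
t 13.5 pos [0.4867 0.0363 0.2725] rot [-1.7973e+02  3.0000e-02  8.0090e+01] w 0.052 F [ 0.  -0.  -1.9]
turn units (tool) [ -0.04  -0.03 -14.96] then shift units [-1.85  5.55 -1.94] before turn: [ 5.4   2.25 -1.95]
```

Call:
{"op": "play_rows", "data": {"translation": [[0, 0, -0.6], [0, 0, -0.7], [0, 0, -0.65], [0.4, 0.15, 0], [0.8, 0.33, 0], [0.9, 0.38, 0], [0.9, 0.38, 0], [0.9, 0.38, 0]], "twist": [[0, 0, 0], [0, 0, 0], [0, 0, 0], [0, 0, 0], [0, 0, 0], [0, 0, 0], [0, 0, 0], [0, 0, 0]], "gripper": [-0.3, -0.3, -0.3, -0.3, -0.3, -0.3, -0.3, -0.3]}}

```text
time: 14.3
tool_pos: [0.5787, 0.1801, 0.3524]
ee_rot: [3.142, 0.0, 1.398]
wrist_force: [0.0, -1.4, -0.5]
width: 0.0522
finger_force: 30.0
```

Call:
{"op": "play_rows", "data": {"translation": [[0.8, 0.33, 0], [0.5, 0.2, 0], [0.2, 0.1, 0], [0, 0, 0], [0, 0, 0], [0, 0, 0], [0, 0, 0], [0, 0, 0]], "twist": [[0, 0, 0], [0, 0, 0], [0, 0, 0], [0, 0, -0.5], [0, 0, -0.8], [0, 0, -1], [0, 0, -1], [0, 0, -1]], "gripper": [-0.3, -0.3, -0.3, -0.3, -0.3, -0.3, -0.3, -0.3]}}

```text
time: 15.1
tool_pos: [0.6131, 0.2327, 0.3523]
ee_rot: [-3.141, 0.0, 1.831]
wrist_force: [-0.4, 0.4, -0.9]
width: 0.0516
finger_force: 30.0
```

Call:
{"op": "play_rows", "data": {"translation": [[0, 0, 0], [0, 0, 0], [0, 0, 0], [0, 0, 0], [0, 0, 0], [0, 0, 0], [0, 0, 0], [0, 0, 0]], "twist": [[0, 0, -1], [0, 0, -1], [0, 0, -1], [0, 0, -1], [0, 0, -1], [0, 0, -1], [0, 0, -1], [0, 0, -1]], "gripper": [-0.3, -0.3, -0.3, -0.3, -0.3, -0.3, -0.3, -0.3]}}

```text
time: 15.9
tool_pos: [0.613, 0.2327, 0.3523]
ee_rot: [-3.141, -0.0, 2.631]
wrist_force: [0.7, -0.3, -2.2]
width: 0.052
finger_force: 30.0
```

Call:
{"op": "play_rows", "data": {"translation": [[0, 0, 0], [0, 0, 0], [0, 0, 0], [0, 0, 0]], "twist": [[0, 0, -1], [0, 0, -1], [0, 0, -0.66], [0, 0, 0]], "gripper": [-0.3, -0.3, -0.3, -0.3]}}

```text
time: 16.3
tool_pos: [0.6131, 0.2328, 0.3523]
ee_rot: [-3.141, -0.0, 2.893]
wrist_force: [-0.4, 0.4, -0.7]
width: 0.0515
finger_force: 30.0
```

```bash
python3 plan.py .6129 .2335 .217 165.8; python3 - <<'E'
from h import *; from bench import robot
m=robot.camera_model("wrist"); im=robot.snapshot("wrist"); cv2.imwrite("pics/w4.png",im[:,:,::-1])
E
```

```text
t 16.3 pos [0.6131 0.2328 0.3523] rot [-1.7997e+02 -1.0000e-02  1.6574e+02] w 0.0515 F [-0.4  0.4 -0.7]
turn units (tool) [-0.   -0.   -0.01] then shift units [0.01 0.02 3.38] before turn: [0.01 0.02 3.38]
```

View pics/w4.png

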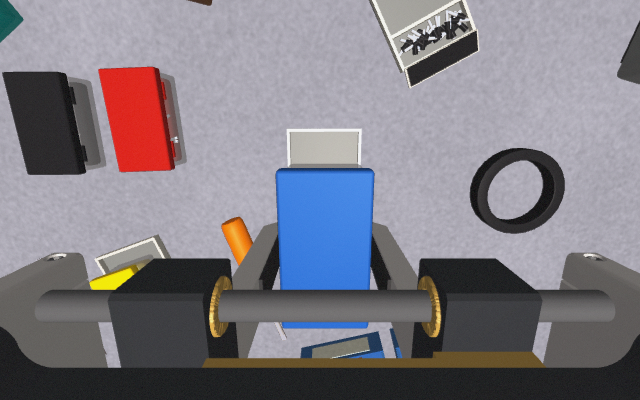

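Blue is centred over its bay (324 vs 325) and level. Lowering.

Call:
{"op": "play_rows", "data": {"translation": [[0, 0.02, 0.5], [0, 0, 0.8], [0, 0, 0.8], [0, 0, 0.6], [0, 0, 0.35], [0, 0, 0.2], [0, 0, 0.03], [0, 0, 0.02]], "twist": [[0, 0, 0], [0, 0, 0], [0, 0, 0], [0, 0, 0], [0, 0, 0], [0, 0, 0], [0, 0, 0], [0, 0, 0]], "gripper": [-0.3, -0.3, -0.3, -0.3, -0.3, -0.3, -0.3, -0.3]}}

```text
time: 17.15
tool_pos: [0.614, 0.2345, 0.2213]
ee_rot: [3.14, 0.002, 2.893]
wrist_force: [0.1, 0.5, -1.0]
width: 0.0516
finger_force: 30.0
```

Call:
{"op": "play_rows", "data": {"translation": [[0, 0, 0.02], [0, 0, 0.02], [0, 0, 0.02], [0, 0, 0]], "twist": [[0, 0, 0], [0, 0, 0], [0, 0, 0], [0, 0, 0]], "gripper": [-0.3, -0.3, -0.3, -0.3]}}

```text
time: 17.55
tool_pos: [0.6135, 0.2344, 0.2178]
ee_rot: [3.141, 0.0, 2.894]
wrist_force: [-0.1, -0.4, -2.2]
width: 0.0516
finger_force: 30.0
```

Call:
{"op": "play_rows", "data": {"translation": [[0, 0, 0.02], [0, 0, 0.02], [0, 0, 0]], "twist": [[0, 0, 0], [0, 0, 0], [0, 0, 0]], "gripper": [-0.3, -0.3, -0.3]}}

```text
time: 17.85
tool_pos: [0.6135, 0.2344, 0.2176]
ee_rot: [3.141, 0.001, 2.894]
wrist_force: [-2.1, -1.2, 5.3]
width: 0.0518
finger_force: 30.0
```

Contact again. Release, rise and go above red.

Call:
{"op": "play_rows", "data": {"translation": [[0, 0, 0], [0, 0, 0], [0, 0, 0], [0, 0, 0], [0, 0, -0.3], [0, 0, -0.6], [0, 0, -1], [0, 0, -1]], "twist": [[0, 0, 0], [0, 0, 0], [0, 0, 0], [0, 0, 0], [0, 0, 0], [0, 0, 0], [0, 0, 0], [0, 0, 0]], "gripper": [0.6, 0.6, 0.6, 0.6, 0.6, 0.6, 0.6, 0.6]}}

```text
time: 18.65
tool_pos: [0.6133, 0.2343, 0.3332]
ee_rot: [-3.141, -0.001, 2.894]
wrist_force: [1.0, 0.1, 0.5]
width: 0.0754
finger_force: 0.0
```

```bash
python3 plan.py .498 .0755 .33 168; python3 plan.py .498 .0755 .33 348; 
```

```text
t 18.65 pos [0.6133 0.2343 0.3332] rot [-1.7997e+02 -6.0000e-02  1.6580e+02] w 0.0754 F [1.  0.1 0.5]
turn units (tool) [-0.   -0.01 -0.38] then shift units [ 1.99 -4.48  0.08] before turn: [ 1.82 -4.56  0.08]
t 18.65 pos [0.6133 0.2343 0.3332] rot [-1.7997e+02 -6.0000e-02  1.6580e+02] w 0.0754 F [1.  0.1 0.5]
turn units (tool) [-2.000e-02  1.000e-02  3.103e+01] then shift units [-1.99  4.48  0.08] before turn: [ 1.82 -4.56  0.08]
```

Call:
{"op": "play_rows", "data": {"translation": [[0.2, -0.5, 0], [0.36, -0.9, 0], [0.36, -0.9, 0], [0.36, -0.9, 0], [0.34, -0.8, 0], [0.2, -0.56, 0], [0, 0, 0], [0, 0, 0]], "twist": [[0, 0, 0], [0, 0, 0], [0, 0, 0], [0, 0, 0], [0, 0, 0], [0, 0, -0.38], [0, 0, 0], [0, 0, 0]], "gripper": [0.5, 0.5, 0.5, 0.5, 0.5, 0.5, 0.5, 0.5]}}

```text
time: 19.45
tool_pos: [0.4983, 0.0754, 0.333]
ee_rot: [3.14, 0.002, 2.93]
wrist_force: [-0.3, -0.7, -0.0]
width: 0.0704
finger_force: 0.0
```

```bash
python3 - <<'E'
from h import *; from bench import robot
m=robot.camera_model("wrist"); im=robot.snapshot("wrist"); cv2.imwrite("pics/w5.png",im[:,:,::-1])
c=(.49,.03,.12); r=rectify(im,m,*c,.044); h=cv2.cvtColor(r,cv2.COLOR_RGB2HSV)
print("red",rect(((h[:,:,0]<8)|(h[:,:,0]>172))&(h[:,:,1]>140),*c))
bl=(h[:,:,2]<75).astype(np.uint8); bl[:,:235]=0; bl=cv2.morphologyEx(bl,cv2.MORPH_OPEN,np.ones((9,9)))
print("black",rect(bl,*c))
E
python3 plan.py .498 .0755 .214 168
```

```text
red (array([0.498 , 0.0764], dtype=float32), np.float32(-12.1), array([0.0953, 0.0512], dtype=float32))
black (array([ 0.4796, -0.0097], dtype=float32), np.float32(-14.3), array([0.0957, 0.054 ], dtype=float32))
t 19.5 pos [0.4986 0.0758 0.3327] rot [1.7994e+02 9.0000e-02 1.6795e+02] w 0.0708 F [ 0.2  0.2 -0.2]
turn units (tool) [ 0.01  0.02 -0.01] then shift units [ 0.01 -0.01  2.97] before turn: [ 0.02 -0.01  2.97]
```

View pics/w5.png

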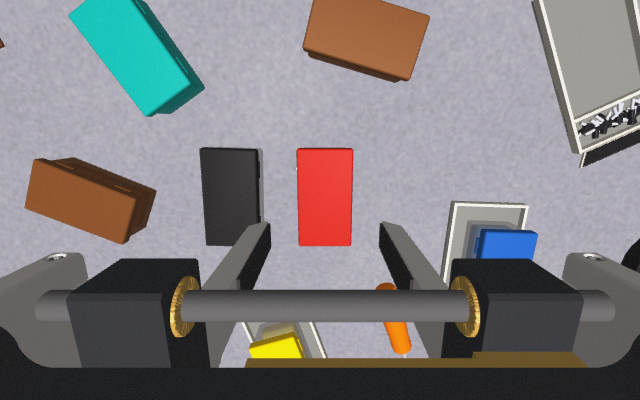

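Red is centred between the fingers at (325,197) and black is at (231,197). Descending on red; the left finger goes into the gap.

Call:
{"op": "play_rows", "data": {"translation": [[0, 0, 0.5], [0, 0, 0.7], [0, 0, 0.7], [0, 0, 0.6], [0, 0, 0.35], [0, 0, 0.1], [0, 0, 0], [0, 0, 0]], "twist": [[0, 0, 0], [0, 0, 0], [0, 0, 0], [0, 0, 0], [0, 0, 0], [0, 0, 0], [0, 0, 0], [0, 0, 0]], "gripper": [0.5, 0.5, 0.5, 0.5, 0.5, 0.5, 0.5, 0.2]}}

```text
time: 20.3
tool_pos: [0.499, 0.0757, 0.2152]
ee_rot: [3.141, 0.002, 2.932]
wrist_force: [-0.3, -0.9, 0.6]
width: 0.0653
finger_force: 0.0
```

Call:
{"op": "play_rows", "data": {"translation": [[0, 0, 0], [0, 0, 0], [0, 0, 0], [0, 0, 0], [0, 0, 0], [0, 0, 0], [0, 0, -0.1], [0, 0, -0.3]], "twist": [[0, 0, 0], [0, 0, 0], [0, 0, 0], [0, 0, 0], [0, 0, 0], [0, 0, 0], [0, 0, 0], [0, 0, 0]], "gripper": [-0.3, -0.3, -0.3, -0.3, -0.3, -0.3, -0.3, -0.3]}}

```text
time: 21.1
tool_pos: [0.4971, 0.0753, 0.2281]
ee_rot: [-3.14, -0.005, 2.932]
wrist_force: [-0.0, -0.2, -2.3]
width: 0.0518
finger_force: 30.0
```

```bash
python3 plan.py .6187 -.2503 .36 193.3
```

```text
t 21.1 pos [0.4971 0.0753 0.2281] rot [-179.92   -0.3   167.98] w 0.0518 F [-0.  -0.2 -2.3]
turn units (tool) [-0.   -0.05 -4.42] then shift units [-1.09 -8.62 -3.3 ] before turn: [-4.65 -7.33 -3.31]
```

Call:
{"op": "play_rows", "data": {"translation": [[0, 0, -0.6], [0, 0, -0.8], [0, 0, -0.8], [0, 0, -0.7], [-0.25, -0.4, -0.4], [-0.4, -0.63, 0], [-0.5, -0.8, 0], [-0.5, -0.8, 0]], "twist": [[0, 0, 0], [0, 0, 0], [0, 0, 0], [0, 0, 0], [0, 0, 0], [0, 0, 0], [0, 0, 0], [0, 0, 0]], "gripper": [-0.3, -0.3, -0.3, -0.3, -0.3, -0.3, -0.3, -0.3]}}

```text
time: 21.9
tool_pos: [0.5408, -0.0421, 0.3622]
ee_rot: [3.142, -0.0, 2.933]
wrist_force: [0.5, 0.2, -1.8]
width: 0.0519
finger_force: 30.0
```

Call:
{"op": "play_rows", "data": {"translation": [[-0.5, -0.8, 0], [-0.5, -0.8, 0], [-0.5, -0.8, 0], [-0.5, -0.8, 0], [-0.5, -0.8, 0], [-0.3, -0.4, 0], [-0.2, -0.3, 0], [0, 0, 0]], "twist": [[0, 0, 0], [0, 0, 0], [0, 0, 0], [0, 0, 0], [0, 0, 0], [0, 0, 0], [0, 0, 0], [0, 0, -0.5]], "gripper": [-0.3, -0.3, -0.3, -0.3, -0.3, -0.3, -0.3, -0.3]}}

```text
time: 22.7
tool_pos: [0.6192, -0.2519, 0.361]
ee_rot: [3.142, -0.002, 2.981]
wrist_force: [0.5, 1.1, -1.7]
width: 0.0519
finger_force: 30.0
```

Call:
{"op": "play_rows", "data": {"translation": [[0, 0, 0], [0, 0, 0], [0, 0, 0], [0, 0, 0], [0, 0, 0], [0, 0, 0], [0, 0, 0]], "twist": [[0, 0, -0.8], [0, 0, -0.8], [0, 0, -0.8], [0, 0, -0.8], [0, 0, -0.72], [0, 0, 0], [0, 0, 0]], "gripper": [-0.3, -0.3, -0.3, -0.3, -0.3, -0.3, -0.3]}}

```text
time: 23.4
tool_pos: [0.619, -0.2497, 0.3618]
ee_rot: [3.141, -0.0, -2.91]
wrist_force: [-0.4, -0.0, -2.0]
width: 0.0515
finger_force: 30.0
```

```bash
python3 plan.py .6187 -.2503 .217 193.3; python3 - <<'E'
from h import *; from bench import robot
m=robot.camera_model("wrist"); im=robot.snapshot("wrist"); cv2.imwrite("pics/w6.png",im[:,:,::-1])
E
```

```text
t 23.4 pos [ 0.619  -0.2497  0.3618] rot [ 1.7997e+02 -2.0000e-02 -1.6675e+02] w 0.0515 F [-0.4 -0.  -2. ]
turn units (tool) [ 0.01 -0.   -0.01] then shift units [ 0.01 -0.01  3.62] before turn: [ 0.01 -0.02  3.62]
```

View pics/w6.png

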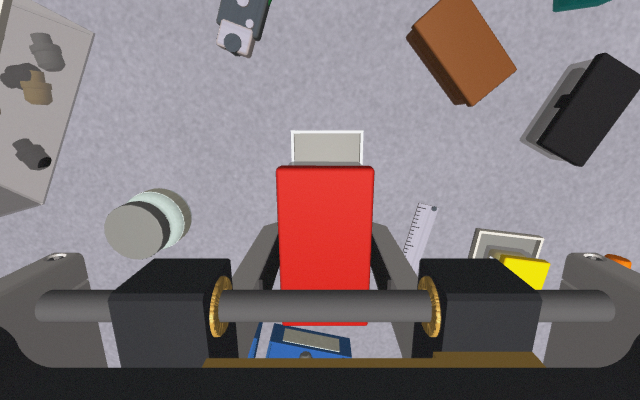

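Red is centred over its bay (325 vs 327) and level. Lowering.

Call:
{"op": "play_rows", "data": {"translation": [[0, -0.02, 0.5], [0, 0, 0.8], [0, 0, 0.8], [0, 0, 0.7], [0, 0, 0.45], [0, 0, 0.22], [0, 0, 0.03], [0, 0, 0.02]], "twist": [[0, 0, 0], [0, 0, 0], [0, 0, 0], [0, 0, 0], [0, 0, 0], [0, 0, 0], [0, 0, 0], [0, 0, 0]], "gripper": [-0.3, -0.3, -0.3, -0.3, -0.3, -0.3, -0.3, -0.3]}}

```text
time: 24.25
tool_pos: [0.6196, -0.251, 0.2222]
ee_rot: [-3.141, 0.001, -2.91]
wrist_force: [-0.3, 0.1, -2.2]
width: 0.0519
finger_force: 30.0
```

Call:
{"op": "play_rows", "data": {"translation": [[0, 0, 0.02], [0, 0, 0.02], [0, 0, 0.02], [0, 0, 0]], "twist": [[0, 0, 0], [0, 0, 0], [0, 0, 0], [0, 0, 0]], "gripper": [-0.3, -0.3, -0.3, -0.3]}}

```text
time: 24.65
tool_pos: [0.6193, -0.2509, 0.219]
ee_rot: [-3.141, 0.0, -2.909]
wrist_force: [0.1, 0.6, -3.2]
width: 0.0517
finger_force: 30.0
```

Call:
{"op": "play_rows", "data": {"translation": [[0, 0, 0.02], [0, 0, 0.02], [0, 0, 0.015], [0, 0, 0]], "twist": [[0, 0, 0], [0, 0, 0], [0, 0, 0], [0, 0, 0]], "gripper": [-0.3, -0.3, -0.3, -0.3]}}

```text
time: 25.05
tool_pos: [0.6192, -0.2509, 0.2182]
ee_rot: [-3.141, 0.001, -2.909]
wrist_force: [-3.6, 0.5, 5.1]
width: 0.0518
finger_force: 30.0
```

Contact. Release and rise.

Call:
{"op": "play_rows", "data": {"translation": [[0, 0, 0], [0, 0, 0], [0, 0, 0], [0, 0, 0], [0, 0, -0.3], [0, 0, -0.6], [0, 0, -1], [0, 0, -1]], "twist": [[0, 0, 0], [0, 0, 0], [0, 0, 0], [0, 0, 0], [0, 0, 0], [0, 0, 0], [0, 0, 0], [0, 0, 0]], "gripper": [0.6, 0.6, 0.6, 0.6, 0.6, 0.6, 0.6, 0.6]}}

```text
time: 25.85
tool_pos: [0.619, -0.2508, 0.3337]
ee_rot: [3.141, -0.001, -2.909]
wrist_force: [1.3, -0.3, 0.6]
width: 0.0751
finger_force: 0.0
```

```bash
python3 plan.py .4790 -.0110 .33 165.7
```

```text
t 25.85 pos [ 0.619  -0.2508  0.3337] rot [ 1.7995e+02 -5.0000e-02 -1.6670e+02] w 0.0751 F [ 1.3 -0.3  0.6]
turn units (tool) [ 0.01 -0.01  4.82] then shift units [4.87 4.94 0.09] before turn: [2.03 6.64 0.1 ]
```

Call:
{"op": "play_rows", "data": {"translation": [[0.15, 0.5, 0], [0.28, 0.92, 0], [0.28, 0.92, 0], [0.28, 0.92, 0], [0.28, 0.92, 0], [0.28, 0.92, 0], [0.28, 0.92, 0], [0.2, 0.62, 0]], "twist": [[0, 0, 0], [0, 0, 0], [0, 0, 0], [0, 0, 0], [0, 0, 0], [0, 0, 0], [0, 0, 0], [0, 0, 0]], "gripper": [0.6, 0.6, 0.6, 0.6, 0.6, 0.6, 0.6, 0.6]}}

```text
time: 26.65
tool_pos: [0.4778, -0.0093, 0.3336]
ee_rot: [3.142, 0.002, -2.908]
wrist_force: [0.2, -0.3, -0.5]
width: 0.0751
finger_force: 0.0
```

Call:
{"op": "play_rows", "data": {"translation": [[0, 0, 0], [0, 0, 0], [0, 0, 0], [0, 0, 0], [0, 0, 0], [0, 0, 0], [0, 0, 0]], "twist": [[0, 0, 0.9], [0, 0, 1], [0, 0, 1], [0, 0, 1], [0, 0, 0.92], [0, 0, 0], [0, 0, 0]], "gripper": [0.6, 0.6, 0.6, 0.6, 0.6, 0.6, 0.6]}}

```text
time: 27.35
tool_pos: [0.4791, -0.0111, 0.3332]
ee_rot: [3.141, 0.001, 2.894]
wrist_force: [-0.9, 0.0, -0.1]
width: 0.0754
finger_force: 0.0
```

```bash
python3 - <<'E'
from h import *; from bench import robot
m=robot.camera_model("wrist"); im=robot.snapshot("wrist"); cv2.imwrite("pics/w7.png",im[:,:,::-1])
c=(.48,-.01,.075); r=rectify(im,m,*c,.044); h=cv2.cvtColor(r,cv2.COLOR_RGB2HSV)
bl=(h[:,:,2]<75).astype(np.uint8); bl=cv2.morphologyEx(bl,cv2.MORPH_OPEN,np.ones((9,9)))
print("black",rect(bl,*c))
E
python3 plan.py .4790 -.0110 .214 165.7
```

```text
black (array([ 0.4822, -0.0126], dtype=float32), np.float32(-14.1), array([0.0887, 0.0512], dtype=float32))
t 27.4 pos [ 0.4791 -0.0111  0.333 ] rot [1.7999e+02 5.0000e-02 1.6578e+02] w 0.0751 F [-0.2  0.1  0.9]
turn units (tool) [0.   0.01 0.01] then shift units [0.   0.   2.98] before turn: [0.01 0.   2.98]
```

View pics/w7.png

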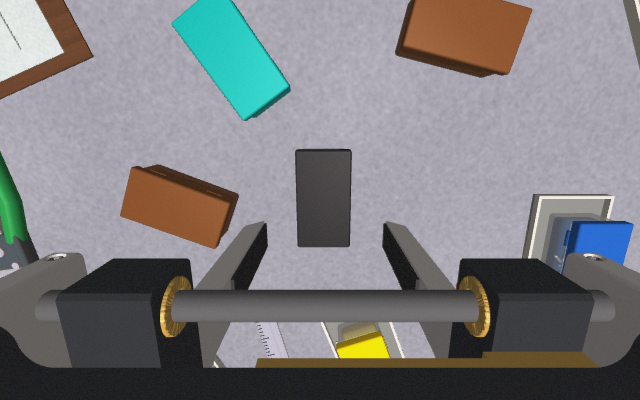

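The black box is centred at (323,198), with the same shape and lid as the others; the brown boxes stand clear. Descending.

Call:
{"op": "play_rows", "data": {"translation": [[0, -0.02, 0.5], [0, 0, 0.7], [0, 0, 0.7], [0, 0, 0.6], [0, 0, 0.38], [0, 0, 0.1], [0, 0, 0], [0, 0, 0]], "twist": [[0, 0, 0], [0, 0, 0], [0, 0, 0], [0, 0, 0], [0, 0, 0], [0, 0, 0], [0, 0, 0], [0, 0, 0]], "gripper": [0.6, 0.6, 0.6, 0.6, 0.6, 0.6, 0.6, 0.2]}}

```text
time: 28.2
tool_pos: [0.4794, -0.012, 0.2144]
ee_rot: [3.141, 0.002, 2.892]
wrist_force: [-0.1, -0.1, 0.8]
width: 0.0702
finger_force: 0.0
```

Call:
{"op": "play_rows", "data": {"translation": [[0, 0, 0], [0, 0, 0], [0, 0, 0], [0, 0, 0], [0, 0, 0], [0, 0, 0], [0, 0, -0.1], [0, 0, -0.3]], "twist": [[0, 0, 0], [0, 0, 0], [0, 0, 0], [0, 0, 0], [0, 0, 0], [0, 0, 0], [0, 0, 0], [0, 0, 0]], "gripper": [-0.3, -0.3, -0.3, -0.3, -0.3, -0.3, -0.3, -0.3]}}

```text
time: 29.0
tool_pos: [0.4778, -0.0117, 0.2275]
ee_rot: [-3.141, -0.005, 2.892]
wrist_force: [0.1, -0.2, -1.0]
width: 0.0518
finger_force: 30.0
```

```bash
python3 plan.py .4145 .3582 .36 193.5
```

```text
t 29.0 pos [ 0.4778 -0.0117  0.2275] rot [-179.99   -0.3   165.68] w 0.0518 F [ 0.1 -0.2 -1. ]
turn units (tool) [ 0.01 -0.05 -4.85] then shift units [-0.62  9.36 -3.31] before turn: [ 3.84  8.57 -3.29]
```

Call:
{"op": "play_rows", "data": {"translation": [[0, 0, -0.6], [0, 0, -0.8], [0, 0, -0.8], [0, 0, -0.7], [0.2, 0.45, -0.4], [0.3, 0.65, 0], [0.36, 0.8, 0], [0.36, 0.8, 0]], "twist": [[0, 0, 0], [0, 0, 0], [0, 0, 0], [0, 0, 0], [0, 0, 0], [0, 0, 0], [0, 0, 0], [0, 0, 0]], "gripper": [-0.3, -0.3, -0.3, -0.3, -0.3, -0.3, -0.3, -0.3]}}

```text
time: 29.8
tool_pos: [0.4577, 0.1058, 0.3616]
ee_rot: [3.141, -0.0, 2.891]
wrist_force: [0.6, -0.3, -0.3]
width: 0.0517
finger_force: 30.0
```

Call:
{"op": "play_rows", "data": {"translation": [[0.36, 0.8, 0], [0.36, 0.8, 0], [0.36, 0.8, 0], [0.36, 0.8, 0], [0.36, 0.8, 0], [0.36, 0.8, 0], [0.3, 0.67, 0], [0.16, 0.4, 0]], "twist": [[0, 0, 0], [0, 0, 0], [0, 0, 0], [0, 0, 0], [0, 0, 0], [0, 0, 0], [0, 0, 0], [0, 0, 0]], "gripper": [-0.3, -0.3, -0.3, -0.3, -0.3, -0.3, -0.3, -0.3]}}

```text
time: 30.6
tool_pos: [0.4139, 0.3601, 0.3611]
ee_rot: [-3.141, -0.001, 2.894]
wrist_force: [-0.5, -0.9, -1.7]
width: 0.0521
finger_force: 30.0
```

Call:
{"op": "play_rows", "data": {"translation": [[0, 0, 0], [0, 0, 0], [0, 0, 0], [0, 0, 0], [0, 0, 0], [0, 0, 0], [0, 0, 0], [0, 0, 0]], "twist": [[0, 0, -0.5], [0, 0, -0.9], [0, 0, -0.9], [0, 0, -0.9], [0, 0, -0.9], [0, 0, -0.75], [0, 0, 0], [0, 0, 0]], "gripper": [-0.3, -0.3, -0.3, -0.3, -0.3, -0.3, -0.3, -0.3]}}

```text
time: 31.4
tool_pos: [0.4149, 0.3579, 0.3612]
ee_rot: [-3.141, -0.0, -2.908]
wrist_force: [-0.4, -0.2, -2.5]
width: 0.0517
finger_force: 30.0
```

```bash
python3 plan.py .4145 .3582 .217 193.5; python3 - <<'E'
from h import *; from bench import robot
m=robot.camera_model("wrist"); im=robot.snapshot("wrist"); cv2.imwrite("pics/w8.png",im[:,:,::-1])
E
```

```text
t 31.4 pos [0.4149 0.3579 0.3612] rot [-1.7998e+02 -2.0000e-02 -1.6664e+02] w 0.0517 F [-0.4 -0.2 -2.5]
turn units (tool) [-0.   -0.   -0.02] then shift units [0.01 0.01 3.61] before turn: [0.01 0.01 3.61]
```

View pics/w8.png

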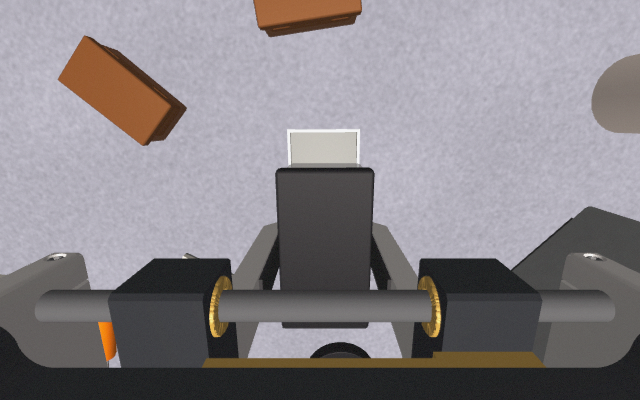

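Black is centred over its bay (325 vs 324). The machine on the right is close to the gripper body's path, so I'll check the clearance first.

```bash
python3 - <<'E'
from h import *; from bench import robot
m=robot.camera_model("top"); mw=robot.camera_model("wrist")
for z in (.1,.15): print(z,ray(m,np.array([[133,207],[70,303]])*.8,z).round(3).tolist(), ray(mw,[[512,272],[590,207]],z).round(3).tolist())
yaw=np.radians(193.5); X=np.array([np.cos(yaw),np.sin(yaw)]);Y=np.array([np.sin(yaw),-np.cos(yaw)])
for a in(-1,1): print("body corner",(np.array([.4145,.358])+.0885*Y+a*.0375*X).round(3))
E
```

```text
0.1 [[0.549, 0.511, 0.1], [0.361, 0.61, 0.1]] [[0.434, 0.537, 0.1], [0.362, 0.579, 0.1]]
0.15 [[0.536, 0.488, 0.15], [0.357, 0.583, 0.15]] [[0.416, 0.497, 0.15], [0.358, 0.53, 0.15]]
body corner [0.43  0.453]
body corner [0.357 0.435]
```

The clearance is at least 4 cm. Lowering black.

Call:
{"op": "play_rows", "data": {"translation": [[0, 0, 0.5], [0, 0, 0.8], [0, 0, 0.8], [0, 0, 0.7], [0, 0, 0.45], [0, 0, 0.22], [0, 0, 0.03], [0, 0, 0.02]], "twist": [[0, 0, 0], [0, 0, 0], [0, 0, 0], [0, 0, 0], [0, 0, 0], [0, 0, 0], [0, 0, 0], [0, 0, 0]], "gripper": [-0.3, -0.3, -0.3, -0.3, -0.3, -0.3, -0.3, -0.3]}}

```text
time: 32.25
tool_pos: [0.4152, 0.3585, 0.2214]
ee_rot: [3.141, 0.002, -2.907]
wrist_force: [-0.1, 0.3, -1.7]
width: 0.0523
finger_force: 30.0
```

Call:
{"op": "play_rows", "data": {"translation": [[0, 0, 0.02], [0, 0, 0.02], [0, 0, 0.02], [0, 0, 0]], "twist": [[0, 0, 0], [0, 0, 0], [0, 0, 0], [0, 0, 0]], "gripper": [-0.3, -0.3, -0.3, -0.3]}}

```text
time: 32.65
tool_pos: [0.4149, 0.3583, 0.2184]
ee_rot: [3.141, 0.001, -2.906]
wrist_force: [-0.0, -1.3, -2.4]
width: 0.052
finger_force: 30.0
```

Call:
{"op": "play_rows", "data": {"translation": [[0, 0, 0.02], [0, 0, 0.02], [0, 0, 0]], "twist": [[0, 0, 0], [0, 0, 0], [0, 0, 0]], "gripper": [-0.3, -0.3, -0.3]}}

```text
time: 32.95
tool_pos: [0.4148, 0.3583, 0.2173]
ee_rot: [3.141, 0.001, -2.906]
wrist_force: [-1.2, -0.4, 2.2]
width: 0.0517
finger_force: 30.0
```

Contact. Release, rise and back away to clear the view.

Call:
{"op": "play_rows", "data": {"translation": [[0, 0, 0], [0, 0, 0], [0, 0, 0], [0, 0, 0], [0, 0, -0.3], [0, 0, -0.6], [0, 0, -1], [0, 0, -1]], "twist": [[0, 0, 0], [0, 0, 0], [0, 0, 0], [0, 0, 0], [0, 0, 0], [0, 0, 0], [0, 0, 0], [0, 0, 0]], "gripper": [0.6, 0.6, 0.6, 0.6, 0.6, 0.6, 0.6, 0.6]}}

```text
time: 33.75
tool_pos: [0.4146, 0.3581, 0.334]
ee_rot: [-3.141, -0.001, -2.906]
wrist_force: [0.6, 0.0, 0.5]
width: 0.0752
finger_force: 0.0
```

Call:
{"op": "play_rows", "data": {"translation": [[0.5, 0, -0.6], [0.8, 0, -0.6], [0.9, 0, -0.3], [0.9, 0, 0], [0.9, 0, 0], [0.6, 0, 0], [0.3, 0, 0], [0, 0, 0]], "twist": [[0, 0, 0], [0, 0, 0], [0, 0, 0], [0, 0, 0], [0, 0, 0], [0, 0, 0], [0, 0, 0], [0, 0, 0]], "gripper": [0.6, 0.6, 0.6, 0.6, 0.6, 0.6, 0.6, 0.6]}}

```text
time: 34.55
tool_pos: [0.2233, 0.3123, 0.3935]
ee_rot: [3.14, 0.002, -2.905]
wrist_force: [0.0, -0.4, 1.3]
width: 0.075
finger_force: 0.0
```

```bash
python3 - <<'E'
from h import *; from bench import robot
m=robot.camera_model("top"); im=robot.snapshot("top"); cv2.imwrite("pics/top9.png",im[:,:,::-1][50:320,130:470].repeat(2,0).repeat(2,1))
for n,c in {"red":(.619,-.25,.09),"blue":(.613,.234,.09),"yellow":(.687,-.011,.09),"black":(.4145,.358,.09)}.items():
    h=cv2.cvtColor(rectify(im,m,*c,.047),cv2.COLOR_RGB2HSV); H,S,V=h[:,:,0],h[:,:,1],h[:,:,2]
    k={"red":((H<8)|(H>172))&(S>120),"blue":(H>95)&(H<125)&(S>110),"yellow":(H>20)&(H<35)&(S>130),"black":V<75}[n].astype(np.uint8)
    print(n,rect(cv2.morphologyEx(k,cv2.MORPH_OPEN,np.ones((9,9))),*c))
for n in ("crimp_pliers",): print(n,[d["centre"] for d in robot.spot_point(n,"top")])
im=robot.snapshot("scene"); cv2.imwrite("pics/s9.png",im[:,:,::-1])
print([d["centre"] for d in robot.recognise("screwdriver","scene")][:1])
E
```

```text
red (array([ 0.6167, -0.2504], dtype=float32), np.float32(13.1), array([0.0956, 0.0538], dtype=float32))
blue (array([0.613 , 0.2314], dtype=float32), np.float32(-14.0), array([0.0964, 0.052 ], dtype=float32))
yellow (array([ 0.6964, -0.0059], dtype=float32), np.float32(5.1), array([0.1192, 0.061 ], dtype=float32))
black (array([0.4139, 0.353 ], dtype=float32), np.float32(13.7), array([0.0955, 0.0546], dtype=float32))
crimp_pliers [[0.4055, -0.3666, -0.0011]]
[[0.6792, 0.1182, 0.0183]]
```

View pics/top9.png

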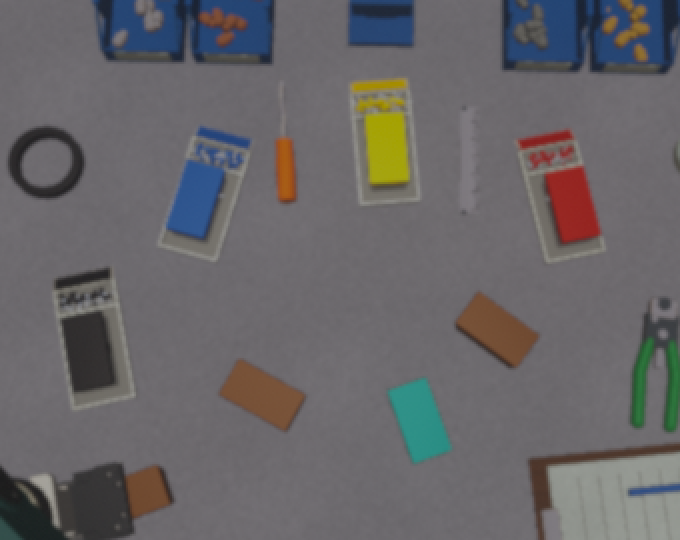

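View pics/s9.png

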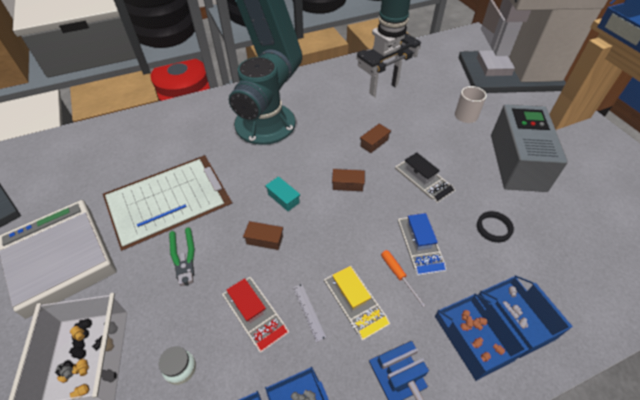

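All four boxes lie flat and lengthwise in the bays of their own colour, with yellow at (387,148), blue (196,200), red (573,205) and black (89,351) in the crop. The pliers and screwdriver are where they were, and the gripper is clear. Handing in.

```bash
python3 -c "
from bench import robot
print(robot.close_job())"
```

```text
the job is handed in; nothing more can be done
None
```

I took the pile apart and set the yellow, blue, red and black boxes upright, flat and lengthwise in the bays of their own colour; the pliers and screwdriver stayed where they lay, and I handed the job in at about 35 s.

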